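# Close the spice mill, unlock it and start it

## Task

Get the spice mill going: first finish screwing its lid clockwise until it comes up snug, with the white pointer inside the green band and never forced past it. Then slide the yellow child-lock tab all the way aside and press the red button it was covering fully down for a moment, then let go. Leave the lid snug and the lock open, and do not disturb the jar, tin, spoon or spatula around it.

Things in the scene. Friction and masses are not known exactly. Their poses are not given: they have to be found in the camera images.
- mill: White electric spice mill, fixed to the block, 170 (its x) x 300 (its y) x 60 mm high housing; origin at the centre of its underside, on the work surface, z up. On its top: at its y = +92 mm a steel bowl collar, 116 mm diameter, top at height 95 mm, which carries the screw lid; at its y = -50 mm the red button under the yellow lock tab. A green band on the collar's rim runs from the collar's +x side (the mill's own x) 0.36 rad clockwise seen from above.
- lid_grip (a point): Centre, half-way up, of the upright orange grip bar on the black round screw lid (92 mm diameter, its top face at height 107 mm above the work surface); on the lid's turning axis, height 122 mm. The bar is 70 mm long (point x), 14 mm thick (point y), 30 mm tall (heights 107 to 137 mm). A white pointer lies on the lid at the bar's +x end. The lid turns only, it does not lift off. The point turns with the lid.
- lid (a joint): Lid angle, rad, growing as it is screwed down (clockwise from above); the bar's yaw is the mill's yaw minus this value. Negative: loose. 0: pointer at the start of the green band, the gasket is met; 0.36: end of the band. Thread friction about 0.15 N m; past 0 the torque rises by about 1.4 N m per rad, and on release the lid may spring back to about 0.1. Starts between -1.2 and -0.5.
- tab_ridge (a point): Centre, half-way up, of the upright ridge on the yellow child-lock tab: 34 mm long (mill x), 12 mm thick (mill y), 24 mm tall (heights 79 to 103 mm). The ridge stands on the middle of the tab's cover plate, 50 (mill x) x 44 (mill y) mm, top at height 79 mm, which covers the button. Axes as the mill's; moves with the tab.
- tab (a joint): Slide of the lock tab, m: 0 covering the button, 0.060 at its stop, fully aside; it slides along the mill's -y (away from the lid) with about 2 N friction and stays where left.
- button_top (a point): Centre of the top face of the red round push button, 32 mm diameter, at height 74 mm above the work surface when up. Nothing else within 30 mm of it stands higher than 66 mm once the tab is aside.
- button (a joint): Button depth, m: 0 up, 0.006 fully down. Spring: 1.5 N to start, 4.5 N fully down; it returns by itself.
- jar_mid (a point): Bystander: glass jar with steel lid, 66 mm diameter, 110 mm tall; its centre.
- tin_mid (a point): Bystander: steel spice tin, 56 mm diameter, 80 mm tall; its centre.
- spoon: Bystander: steel spoon, 180 mm long, lying in the white tray at the mill's -y side.
- spatula: Bystander: wooden spatula, 240 mm long, lying in the white tray (300 x 190 x 25 mm).

How it is judged:
By the outcome, as a careful person would: the job done as asked, in the order asked, and still so for the second after the job is handed in, with the robot touching nothing.
It also fails if it takes over 58 s, if anything falls off the work surface, if the arm or the gripper's body presses on something with over 40 N, if the wrist force passes 120 N, or if a joint passes its speed limit or range.

## Robot

A 6-joint arm with a two-finger parallel gripper is mounted at the origin on the work surface. World frame = base frame: x ahead of the robot, y to its left, z up, the work surface at z = 0. Lengths are in m, angles in rad, forces in N, time in s.
With the tool pointing down it reaches from about 0.275 to 0.725 m from the base axis. Payload 15.9 kg.
Tool frame: the origin (TCP) lies at the very end of the fingers, on their centre line; the grasp point (between the pads) lies behind it (bot.tcp_to_grasp is the z of the grasp point in the tool frame, in m); z points along the fingers, y is the line along which they close (so a half turn about z gives the same grasp; the last joint's range is limited). The gripper opens to 85 mm and grips with 20 to 120 N. Pads are 22 mm wide; open, the fingers measure 114 mm over their backs; the gripper's body (76 mm by 85 mm) begins 54 mm behind the grasp point. The pads swing forward as they close: fully open they stand 13 mm farther back than shut.
Start: joints at [1.191, 0.213, -0.034, 1.323, 0, 1.571], TCP at [0.185, 0.464, 0.231] pointing down, gripper open.
Joint ranges: [-2.98, 2.98], [-0.74, 1.72], [-1.14, 1.35], [-2.1, 2.04], [-1.57, 1.44], [-3.14, 3.14]. Speed limits (rad/s): [1.89, 1.89, 2.39, 2.57, 3.14, 3.14].

## Interface

Orientations are given as a unit quaternion [x, y, z, w].
In Python, from rig import bot gives the robot as it stands.
- The arm moves only by the shell command python3 -m pendant 'ROWS' [OPENING] [FORCE]. ROWS is JSON, a list of rows, each a list of 2 entries, a list of its own where there are three numbers: the shift along the tool's x, y, z in mm, then the turn about the tool's z in rad. In form: [[[dx, dy, dz], roll], ...]. A call has 1 to 20 rows; each row shifts and turns the commanded pose from where the row before left it, along the tool's axes as they then stand; what a row does not reach is not made up. A row lasts 1/10 s, in which the tool goes at most 50 mm and 8.59 degrees, less where a joint would pass 70% of its speed; a pose out of reach is approached as far as the arm can. A call is refused whole if a number of a shift passes 50 or a number of a turn 0.15, either way. A call with a gripper value outside its range is refused whole. OPENING is the opening, from 0 (shut) to 1 (fully open), set as the call begins (- or left out, the last holds). The fingers move at their own pace and stop on an object; FORCE is the grip in N (left out, the last holds). Time passes only in rows, so rows that do not move let the fingers close. It gives the time, the measured TCP pose, the force, the opening and the grip force at its end, in the units of the state.
- bot.get_state(): the state, without advancing time (a new reading comes with each control period).
- bot.get_image(name): name is "scene" or "top" or "wrist"; returns the picture (384x512x3 uint8, red, green, blue); there is no depth.
- bot.camera_info(name): a dict with "K" (3x3 intrinsics, pixels), "k1" (the pictures are not rectified: a ray, as slopes to the right and down, at radius r is drawn at 1 + k1 r^2 times it, then the intrinsics apply), "R" (3x3) and "t" (3): a world point X has camera coordinates R X + t. Camera axes: x right, y down, z forward; pixel columns grow to the right and rows downward; lengths in m; the calibration is good to about 2 mm. A picture is of the moment at which its call begins: read the wrist's pose just before it. camera_info takes no time and is no camera call; for the wrist camera it gives the pose at the moment of the call.
- bot.hand_in(): hands the job in; it is judged then, once.
The state is a dict: "time": time; "joint_positions": joint angles; "joint_velocities": joint speeds; "effort": joint torques, N m; "ee_pos": TCP position; "orientation": TCP orientation; "ft_force": force on the tool from outside, world axes, zero at the start; "moment": the same for the moment, N m; "finger_gap": finger opening in m; "grasp_force": force on a finger pad.
Only numpy, scipy, OpenCV 4.12 (cv2) and the standard library are available. Lean on these libraries where they do the work, as an engineer would, in place of code of your own. Each camera call takes 0.05 s, during which the arm holds its last target. There are 200 camera calls.

## Working session

There is one attempt and no reset: what is moved stays moved. The work goes in short steps, Python scripts to look and compute and a shell command to move; the robot and the scene stay as the last step left them, time stands still between calls to the robot, and variables do not carry over. Pictures are saved under pics/ and viewed, at most 10 in all, crops included, and the job is handed in when it is done.

```bash
mkdir -p pics
python3 - <<'E'
from rig import bot
import cv2,numpy as np
s=bot.get_state();print({k:np.round(v,3).tolist() for k,v in s.items()},bot.tcp_to_grasp)
for n in("top","scene"):
    c=bot.camera_info(n);print(n,np.round(c["K"],1).tolist(),c["k1"],np.round(c["R"],3).tolist(),np.round(c["t"],3).tolist())
    cv2.imwrite(f"pics/{n}0.png",cv2.resize(bot.get_image(n)[:,:,::-1],(800,600),interpolation=cv2.INTER_CUBIC))
E
```

```text
{'time': 0.0, 'joint_positions': [1.191, 0.213, -0.035, 1.324, -0.0, 1.571], 'joint_velocities': [-0.002, -0.001, -0.002, 0.002, 0.001, 0.003], 'effort': [-0.003, -68.616, 48.712, 0.018, -0.0, 0.0], 'ee_pos': [0.185, 0.464, 0.231], 'orientation': [0.189, 0.982, -0.001, -0.0], 'ft_force': [0.075, -0.207, -0.319], 'moment': [-0.037, -0.002, 0.024], 'grasp_force': 0.0, 'finger_gap': 0.086} -0.0187
top [[349.0, 0.0, 259.8], [0.0, 349.0, 189.1], [0.0, 0.0, 1.0]] -0.054033244774618204 [[0.023, -1.0, -0.022], [-0.997, -0.021, -0.081], [0.08, 0.024, -0.996]] [-0.053, 0.585, 1.064]
scene [[456.0, 0.0, 255.9], [0.0, 456.0, 187.7], [0.0, 0.0, 1.0]] 0.05510509169359934 [[0.462, 0.887, -0.005], [0.768, -0.403, -0.498], [-0.444, 0.226, -0.867]] [-0.225, -0.423, 1.516]
```

View pics/top0.png

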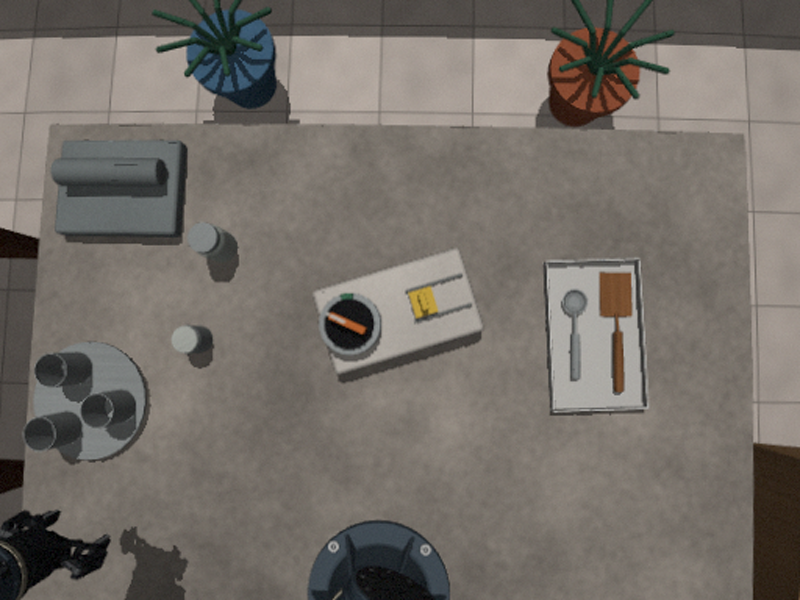

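View pics/scene0.png

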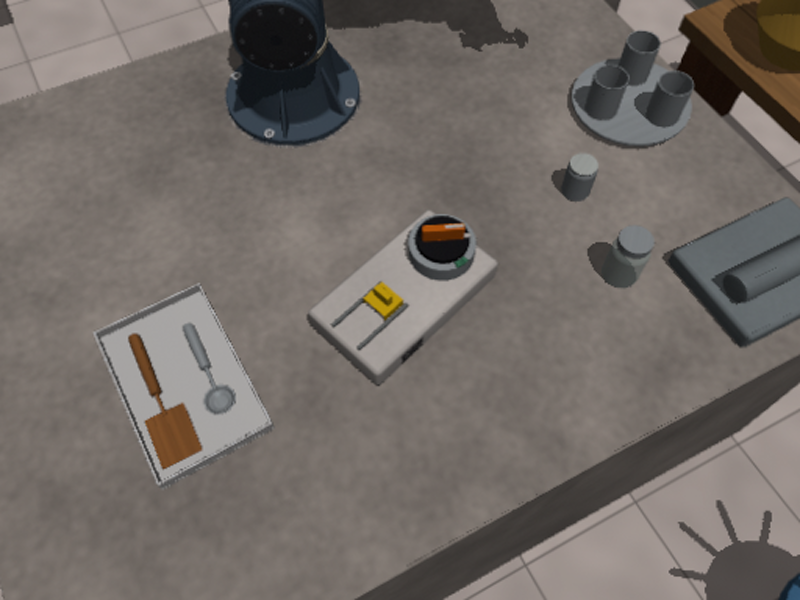

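The top view shows the lid at about (350,324) with the orange bar pointing left and up (pointer on the left end, to be confirmed), the green band at (347,296), the tab at (424,301), and the jar and tin well clear at (205,240) and (187,340). Next I'll enlarge it.

```bash
cat > h.py <<'E'
from rig import bot
import cv2,numpy as np
def world(n,px,z,c=None):
    c=c or bot.camera_info(n);K=np.array(c["K"]);R=np.array(c["R"]);t=np.array(c["t"])
    d=np.array([(px[0]-K[0,2])/K[0,0],(px[1]-K[1,2])/K[1,1]]);u=d.copy()
    for _ in range(20):u=d/(1+c["k1"]*(u@u))
    o=-R.T@t;r=R.T@np.r_[u,1];return o+r*(z-o[2])/r[2]
E
python3 - <<'E'
from h import *
for n,(x,y,w,h,f) in {"top":(195,150,125,95,6),"scene":(190,125,135,125,4.5)}.items():
    im=bot.get_image(n)[y:y+h,x:x+w,::-1];cv2.imwrite(f"pics/{n}1.png",cv2.resize(im,None,fx=f,fy=f,interpolation=cv2.INTER_CUBIC))
E
```

```text
(no output)
```

View pics/top1.png

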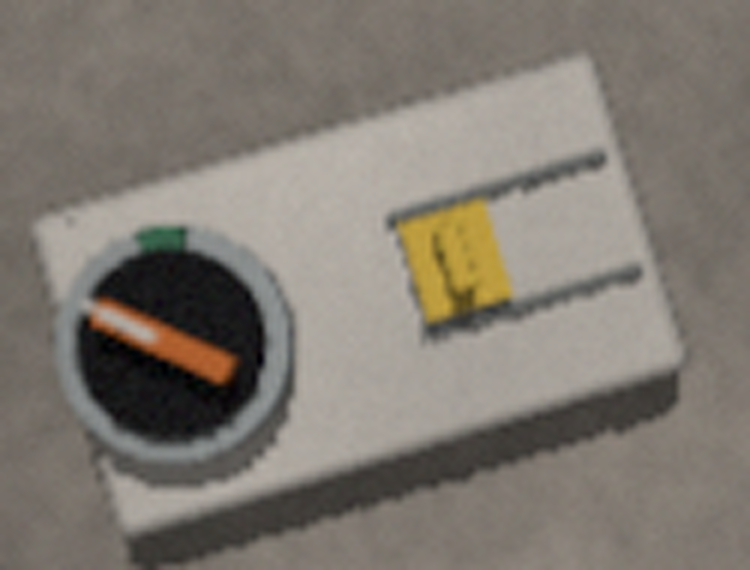

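View pics/scene1.png

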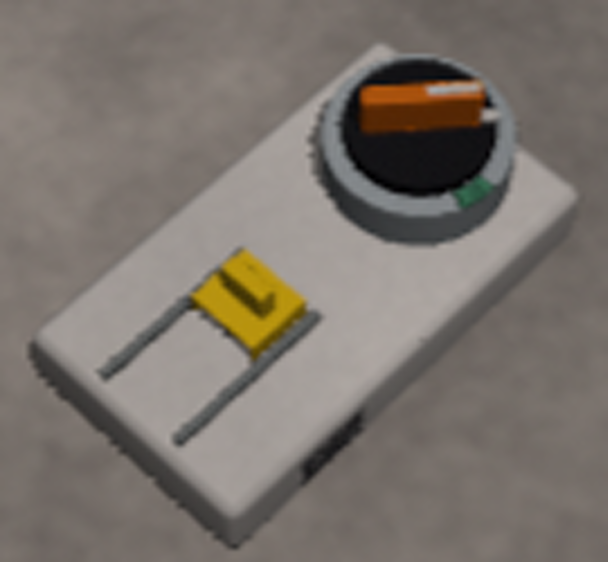

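The top crop shows the housing corners at (38,225), (590,55), (683,360) and (128,535). The bar runs from (95,311) to (233,371) with its pointer at the left end, and the yellow plate spans (398,222) to (512,300).

Run:
```python
from h import *
c=bot.camera_info("top");cs=bot.camera_info("scene")
P=lambda u,v,z:world("top",(195+(u+.5)/6-.5,150+(v+.5)/6-.5),z,c)[:2]
S=lambda u,v,z:world("scene",(190+(u+.5)/4.5-.5,125+(v+.5)/4.5-.5),z,cs)[:2]
C=[P(u,v,.06) for u,v in((38,225),(590,55),(683,360),(128,535))]
a,b,d,e=C;y=(a-b)+(e-d);yaw=np.arctan2(-y[0],y[1]);m=np.mean(C,0)
print("mill",m,"yaw",yaw,np.linalg.norm(a-b),np.linalg.norm(a-e))
R=np.array([[np.cos(yaw),-np.sin(yaw)],[np.sin(yaw),np.cos(yaw)]])
L=m+R@[0,.092];T=m+R@[0,-.05]
print("lid pred",L,"tab pred",T)
print("collar",P(177,345,.095),"scene",S(416,140,.095))
b1,b2=P(95,311,.137),P(233,371,.137);print("bar",(b1+b2)/2,np.linalg.norm(b1-b2))
v=b1-b2;by=np.arctan2(v[1],v[0]);print("baryaw",by,"lid",yaw-by)
print("tab plate", np.mean([P(u,v,.079) for u,v in((398,222),(487,198),(512,300),(425,325))],0),"scene plate",np.mean([S(u,v,.079) for u,v in((192,297),(242,250),(305,303),(255,355))],0))
print("scene bar",np.mean([S(361,90,.137),S(366,110,.137),S(482,84,.137),S(485,100,.137)],0))
v=S(484,92,.137)-S(363,98,.137);print(np.arctan2(v[1],v[0]),np.linalg.norm(v))
s=bot.get_state();from scipy.spatial.transform import Rotation as Q
M=Q.from_quat(s["orientation"]).as_matrix();print(M.round(3))
```

```text
mill [ 0.55423742 -0.02613602] yaw 0.32403708284261024 0.2914188932947134 0.16210312645891212
lid pred [0.52494498 0.0610761 ] tab pred [ 0.57015723 -0.0735339 ]
collar [0.52517805 0.06030499] scene [0.53097903 0.05591397]
bar [0.52581086 0.06123711] 0.0703132956384578
baryaw 1.1862041867884523 lid -0.8621671039458421
tab plate [ 0.56985065 -0.07373492] scene plate [ 0.5739637  -0.07702323]
scene bar [0.53031575 0.0590529 ]
1.1463169289701138 0.06942634339460706
[[-0.929  0.371 -0.   ]
 [ 0.371  0.929 -0.001]
 [ 0.    -0.001 -1.   ]]
```

```bash
python3 -m pendant '[[[-23.4,-12.4,0],0],[[-23.4,-12.4,0],0],[[-23.4,-12.4,0],0],[[-23.4,-12.4,0],0],[[-23.4,-12.4,0],0],[[-23.4,-12.4,0],0],[[-23.4,-12.4,0],0],[[-23.4,-12.4,0],0],[[-23.4,-12.4,0],0],[[-23.4,-12.4,0],0],[[-23.4,-12.4,0],0],[[-23.4,-12.4,0],0],[[-23.4,-12.4,0],0],[[-23.4,-12.4,0],0],[[-23.4,-12.4,0],0],[[-23.4,-12.4,0],0],[[-23.4,-12.4,0],0],[[-23.4,-12.4,0],0],[[-23.4,-12.4,0],0],[[-23.4,-12.4,0],0]]' 1 40
python3 -m pendant '[[[0,0,0],-0.14],[[0,0,0],-0.14],[[0,0,0],-0.14],[[0,0,0],-0.14],[[0,0,0],-0.14],[[0,0,0],-0.14],[[0,0,0],-0.14],[[0,0,0],-0.14],[[0,0,0],-0.14],[[0,0,0],-0.14],[[0,0,0],-0.15],[[0,0,0],0],[[0,0,0],0]]'
python3 - <<'E'
from h import *
s=bot.get_state();c=bot.camera_info("wrist");np.save("w1.npy",c,allow_pickle=True)
cv2.imwrite("pics/w1.png",cv2.resize(bot.get_image("wrist")[:,:,::-1],(800,600),interpolation=cv2.INTER_CUBIC))
print(s["ee_pos"],s["joint_positions"])
from scipy.spatial.transform import Rotation as Q
M=Q.from_quat(s["orientation"]).as_matrix();print(M.round(3),np.arctan2(M[1,1],M[0,1]))
E
```

```text
time: 2.2
ee_pos: [0.5286, 0.0595, 0.2311]
orientation: [0.189, 0.982, -0.0, -0.0]
ft_force: [-0.2, 0.7, -0.1]
finger_gap: 0.0853
grasp_force: 0.0
time: 3.5
ee_pos: [0.528, 0.0605, 0.2312]
orientation: [-0.55, 0.835, 0.0, -0.0]
ft_force: [0.5, 0.5, 0.0]
finger_gap: 0.0852
grasp_force: 0.0
[0.52801067 0.06051382 0.23118912] [ 1.14105098e-01  2.78774554e-01  5.07746093e-02  1.34303144e+00
  7.11322326e-06 -1.05142947e+00]
[[-0.394 -0.919 -0.   ]
 [-0.919  0.394 -0.   ]
 [ 0.     0.    -1.   ]] 2.7363308820541863
```

View pics/w1.png

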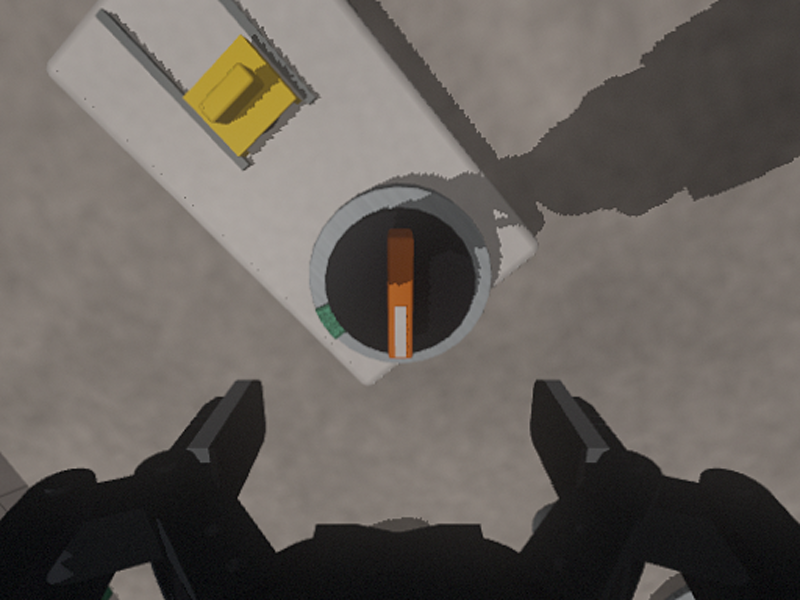

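In the wrist view the bar is vertical and centred between the fingers: x 388–412, y 229–357, with the pointer at the bottom end. The collar is centred at (400,274) and the ridge top is at about (236,89).

Run:
```python
from h import *
c=np.load("w1.npy",allow_pickle=True).item()
W=lambda u,v,z:world("wrist",((u+.5)*.64-.5,(v+.5)*.64-.5),z,c)[:2]
a,b=W(400,357,.137),W(400.5,229,.137);v=a-b;print("bar",(a+b)/2,np.linalg.norm(v),np.arctan2(v[1],v[0]))
print("collar",W(400.5,274.5,.095))
pl=[W(u,v,.079) for u,v in((241,36),(301,98),(241,157),(184,94))];print("plate",np.mean(pl,0),[np.linalg.norm(pl[i]-pl[i-1]) for i in range(4)])
for i,j in((1,0),(2,3),(0,3),(1,2)):
    d=pl[i]-pl[j];print(np.arctan2(d[1],d[0]))
for p,q in(((48,70),(368,384)),((537,243),(368,384)),((98,12),(245,167))):
    d=W(*q,.06)-W(*p,.06);print("edge",np.arctan2(d[1],d[0]),np.linalg.norm(d))
```

```text
bar [0.52555195 0.05781926] 0.0720507188502729 1.1630099576493884
collar [0.52484307 0.05713606]
plate [ 0.5699127  -0.07450611] [np.float64(0.04734388295266586), np.float64(0.04499396151719018), np.float64(0.051039487740423155), np.float64(0.045706790616050666)]
1.9469669448350644
1.8647359600183597
-2.85676499755246
-2.8391599626394814
edge 1.8922190224622242 0.28714707241575915
edge 0.33472866224808334 0.16050124609683705
edge 1.888602644475632 0.11631542480169313
```

```bash
python3 -m pendant '[[[3,1,17],0],[[0,0,17],0],[[0,0,17],0],[[0,0,17],0],[[0,0,17],0],[[0,0,12],0],[[0,0,10],0],[[0,0,7],0],[[0,0,5],0],[[0,0,0],0],[[0,0,0],0]]' && python3 -m pendant '[[[0,0,0],0],[[0,0,0],0],[[0,0,0],0],[[0,0,0],0],[[0,0,0],0],[[0,0,0],0],[[0,0,0],0],[[0,0,0],0],[[0,0,0],0],[[0,0,0],0]]' 0 80
python3 -c "
from rig import bot;s=bot.get_state();print(s['moment'],s['ft_force'],s['joint_positions'])"
```

```text
time: 4.65
ee_pos: [0.5262, 0.0582, 0.1127]
orientation: [-0.552, 0.834, -0.0, 0.0]
ft_force: [-0.0, 0.1, 0.0]
finger_gap: 0.0856
grasp_force: 0.0
time: 5.65
ee_pos: [0.5257, 0.0583, 0.1126]
orientation: [-0.552, 0.834, 0.0, -0.0]
ft_force: [-4.9, 0.6, 6.5]
finger_gap: 0.0128
grasp_force: 78.3
[ 0.20434296  0.84092476 -0.07844067] [-4.85451804  0.62583297  6.50715047] [ 1.10206013e-01  3.23517426e-01 -1.92881012e-01  1.05459389e+00
  3.46731005e-04 -1.06002917e+00]
```

```bash
python3 -m pendant '[[[0,0,0],0.05],[[0,0,0],0.1],[[0,0,0],0.1],[[0,0,0],0.1],[[0,0,0],0.1],[[0,0,0],0.1],[[0,0,0],0.1],[[0,0,0],0.1],[[0,0,0],0.05],[[0,0,0],0],[[0,0,0],0]]'
cat > st.py <<'E'
from h import *
from scipy.spatial.transform import Rotation as Q
s=bot.get_state();M=Q.from_quat(s["orientation"]).as_matrix()
print(s["moment"].round(3),s["ft_force"].round(2),"bar yaw",np.arctan2(M[1,1],M[0,1])-np.pi/2,"tilt",M[2],s["ee_pos"],s["time"])
E
python3 st.py
```

```text
time: 6.75
ee_pos: [0.5243, 0.0597, 0.1125]
orientation: [-0.185, 0.983, 0.002, -0.001]
ft_force: [-15.7, 12.9, 15.0]
finger_gap: 0.0121
grasp_force: 79.8
[ 2.317  2.998 -0.085] [-15.7   12.95  14.97] bar yaw 0.3712115647923071 tilt [ 0.00141501  0.00391952 -0.99999132] [0.52427682 0.0597022  0.11252945] 6.75
```

```bash
python3 -m pendant '[[[0.6,1,-0.5],0],[[0.6,1,-0.5],0],[[0,0,0],0.04],[[0,0,0],0.04],[[0,0,0],0.04],[[0,0,0],0],[[0,0,0],0]]';python3 st.py
python3 - <<'E'
from h import *
a=bot.get_image("wrist")[:,:,::-1];b=bot.get_image("top")[170:245,195:255,::-1]
b=cv2.resize(b,(400,500),interpolation=cv2.INTER_CUBIC);a=cv2.resize(a[80:,100:412],(390,380))
a=cv2.copyMakeBorder(a,0,120,0,10,0);cv2.imwrite("pics/c2.png",np.hstack([a,b]))
E
```

```text
time: 7.45
ee_pos: [0.524, 0.06, 0.1128]
orientation: [-0.126, 0.992, 0.0, -0.0]
ft_force: [4.3, 4.1, -11.8]
finger_gap: 0.0123
grasp_force: 97.1
[ 0.724 -0.775  2.249] [  4.33   4.07 -11.78] bar yaw 0.2531270197195994 tilt [ 4.02849334e-04  5.18858102e-04 -9.99999784e-01] [0.52403669 0.05995302 0.1128067 ] 7.45
```

View pics/c2.png

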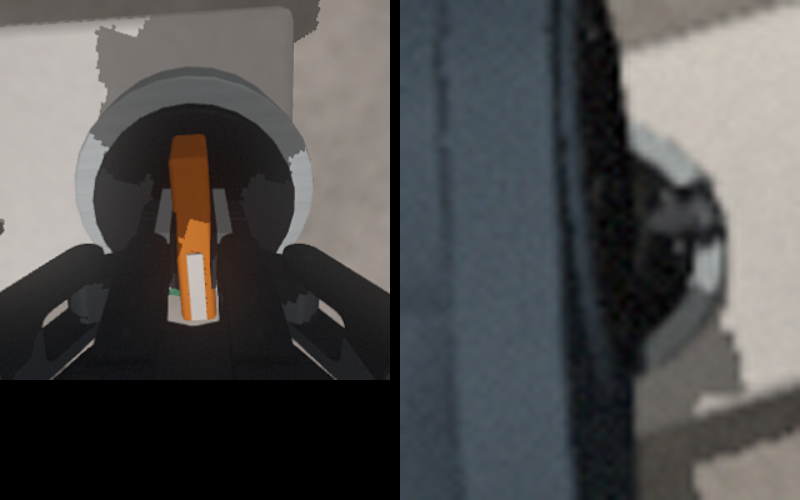

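The left half shows the bar leaning about 0.06 rad behind the fingers, with its pointer end near (200,318) and green just visible left of it at (175,292). The arm blocks the top view. The wrist torque looks high, so I'll check whether it is steady.

```bash
python3 -m pendant '[[[0,0,0],0],[[0,0,0],0],[[0,0,0],0]]';python3 st.py
python3 - <<'E'
from h import *
c=bot.camera_info("wrist");np.save("w2.npy",c,allow_pickle=True)
im=bot.get_image("wrist")[:,:,::-1];cv2.imwrite("pics/w2full.png",im)
cv2.imwrite("pics/w2.png",cv2.resize(im[170:345,190:330],None,fx=3.4,fy=3.4,interpolation=cv2.INTER_CUBIC))
E
```

```text
time: 7.85
ee_pos: [0.5241, 0.06, 0.1128]
orientation: [-0.126, 0.992, 0.0, -0.0]
ft_force: [4.0, 3.9, -12.1]
finger_gap: 0.0126
grasp_force: 97.1
[ 0.773 -0.789  2.23 ] [  4.03   3.92 -12.06] bar yaw 0.2531828330510064 tilt [ 3.68031184e-04  5.64148497e-04 -9.99999773e-01] [0.52405337 0.05996839 0.11281362] 7.85
```

View pics/w2.png

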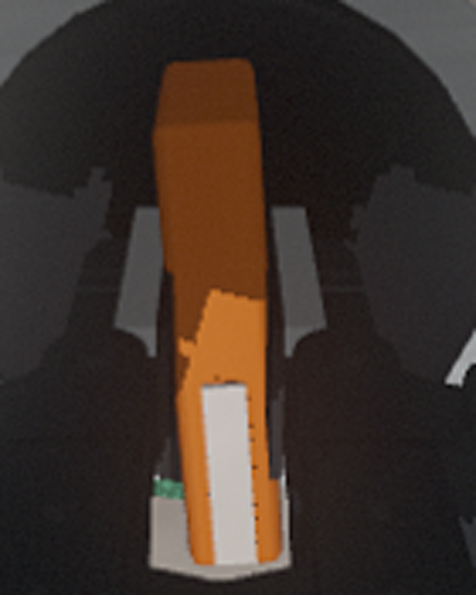

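The enlarged crop shows the bar top from about (208,125) to (236,562), leaning, and a sliver of green at (155–185,480–497). I'll compute the lid angle.

Run:
```python
from h import *
c=np.load("w2.npy",allow_pickle=True).item()
W=lambda u,v,z:world("wrist",(190+(u+.5)/3.4-.5,170+(v+.5)/3.4-.5),z,c)[:2]
for p,q in(((155,130),(192,562)),((261,130),(282,562)),((202,388),(217,562)),((245,385),(257,562))):
    d=W(*q,.137)-W(*p,.137);print("yaw",np.arctan2(d[1],d[0]),np.linalg.norm(d))
a=np.mean([W(*p,.137) for p in((155,130),(192,562),(261,130),(282,562))],0);print("bar ctr",a)
for ctr in(a,np.array([.5255,.0585])):
  for p in((155,480),(155,497),(185,484),(185,497)):
    g=W(*p,.095)-ctr;print("green",np.linalg.norm(g),np.arctan2(g[1],g[0]))
```

```text
yaw 0.31403524073285577 0.06708695790400936
yaw 0.31011101586765194 0.06706094210222702
yaw 0.3219094182396425 0.029335137165943076
yaw 0.3183783792153663 0.02980174128918741
bar ctr [0.52564404 0.06077937]
green 0.055777358777941 0.018487129189773605
green 0.059609412772936424 0.032555023918267145
green 0.055643657887433695 0.12285962950515934
green 0.05862232675366009 0.12898082781334463
green 0.056009786412520975 0.059139727172676224
green 0.05987074931075513 0.07053716125433367
green 0.056110861420322865 0.16287209541597958
green 0.05910088795083034 0.166923505560782
```

```bash
python3 -c "
from rig import bot;print(bot.get_state()['effort'].round(2))"
python3 -m pendant '[[[0,0,0],-0.03],[[0,0,0],-0.03],[[0,0,0],0],[[0,0,0],0]]';python3 st.py;python3 -c "
from rig import bot;print(bot.get_state()['effort'].round(2))"
python3 - <<'E'
from h import *
im=bot.get_image("wrist")[:,:,::-1]
cv2.imwrite("pics/w3.png",cv2.resize(im[170:345,190:330],None,fx=3.4,fy=3.4,interpolation=cv2.INTER_CUBIC))
E
```

```text
[ -4.13 -81.4   47.87   1.97  -1.01   2.27]
time: 8.3
ee_pos: [0.5241, 0.0599, 0.1127]
orientation: [-0.155, 0.988, 0.0, -0.0]
ft_force: [3.6, 5.5, -13.0]
finger_gap: 0.0125
grasp_force: 79.4
[ 0.917 -0.984  0.389] [  3.61   5.45 -12.99] bar yaw 0.31157838647834546 tilt [ 3.49855113e-04  8.08661032e-04 -9.99999612e-01] [0.52405537 0.0599346  0.11274243] 8.3
[ -2.91 -82.01  48.02   2.25  -1.34   0.37]
```

View pics/w3.png

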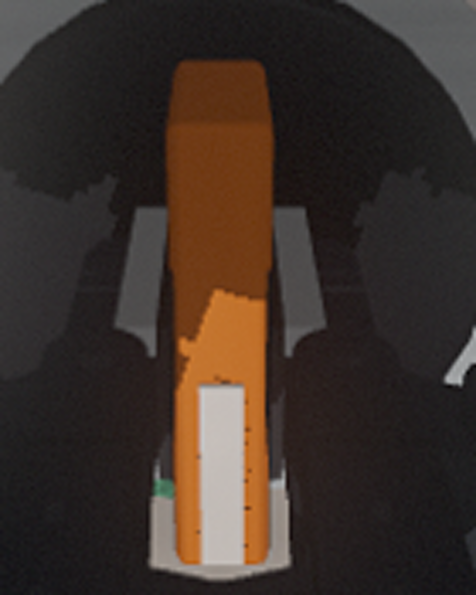

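The bar is aligned with the fingers again, so the lid has stayed near angle 0. Turning further is safe, because the lid can't overshoot the finger yaw. I'll press on in small steps.

```bash
for i in 1; do python3 -m pendant '[[[0,0,0],0.03],[[0,0,0],0.03],[[0,0,0],0]]' - 110; python3 st.py; python3 -m pendant '[[[0,0,0],0.03],[[0,0,0],0],[[0,0,0],0]]'; python3 st.py; done
python3 - <<'E'
from h import *
c=bot.camera_info("wrist");im=bot.get_image("wrist");np.save("w4.npy",c,allow_pickle=True);cv2.imwrite("pics/w4.png",im[:,:,::-1])
h=cv2.cvtColor(im,cv2.COLOR_RGB2HSV);m=cv2.inRange(h,(3,120,60),(22,255,255));m[:160]=0
n,l,s,ct=cv2.connectedComponentsWithStats(m);k=1+np.argmax(s[1:,4]);print(s[k],ct[k])
p=np.argwhere(l==k)
for r in (210,230,250,270,290,310,330):
    q=p[p[:,0]==r][:,1]; print(r,q.min() if len(q) else None,q.max() if len(q) else None)
E
```

```text
time: 8.65
ee_pos: [0.5241, 0.06, 0.1129]
orientation: [-0.126, 0.992, 0.0, -0.0]
ft_force: [3.0, 4.2, -11.5]
finger_gap: 0.0116
grasp_force: 122.1
[ 0.667 -0.712  2.552] [  2.95   4.17 -11.52] bar yaw 0.252342513413472 tilt [ 3.02673332e-04  5.14862784e-04 -9.99999822e-01] [0.52405465 0.05995645 0.11290309] 8.65
time: 8.95
ee_pos: [0.524, 0.0599, 0.1129]
orientation: [-0.111, 0.994, 0.0, -0.0]
ft_force: [4.6, 4.3, -12.1]
finger_gap: 0.0121
grasp_force: 137.4
[ 0.801 -0.833  3.292] [  4.59   4.34 -12.1 ] bar yaw 0.2229668999607286 tilt [ 3.28820795e-04  3.96084666e-04 -9.99999867e-01] [0.5240482  0.05994634 0.11292865] 8.95
[ 233  187   42  149 3422] [252.31531268 248.95032145]
210 233 264
230 235 266
250 240 267
270 242 267
290 242 267
310 245 268
330 248 274
```

The lid is not following, though the torque has reached 3.3 N m. That is wrong for this thread, so I'll ease off, release, rise and look before forcing anything.

```bash
python3 -m pendant '[[[0,0,0],-0.05],[[0,0,0],-0.05],[[0,0,0],0]]' - 40; python3 st.py
python3 -m pendant '[[[0,0,0],0],[[0,0,0],0],[[0,0,0],0],[[0,0,0],0],[[0,0,0],0],[[0,0,-20],0],[[0,0,-30],0],[[0,0,-30],0],[[0,0,-30],0],[[0,0,0],0],[[0,0,0],0]]' 1 80; python3 st.py
python3 - <<'E'
from h import *
c=bot.camera_info("wrist");im=bot.get_image("wrist");np.save("w5.npy",c,allow_pickle=True)
cv2.imwrite("pics/w5.png",cv2.resize(im[60:300,100:400,::-1],None,fx=2.5,fy=2.5,interpolation=cv2.INTER_CUBIC))
E
```

```text
time: 9.3
ee_pos: [0.5241, 0.0599, 0.1128]
orientation: [-0.16, 0.987, 0.0, -0.0]
ft_force: [4.4, 5.9, -13.6]
finger_gap: 0.0124
grasp_force: 107.6
[ 1.143 -0.958  0.152] [  4.44   5.92 -13.62] bar yaw 0.32200271779691536 tilt [ 2.41524300e-04  8.35534462e-04 -9.99999622e-01] [0.52407009 0.05990944 0.11282401] 9.3
time: 10.4
ee_pos: [0.5245, 0.0596, 0.2236]
orientation: [-0.159, 0.987, -0.0, 0.001]
ft_force: [0.6, -0.3, 0.2]
finger_gap: 0.0854
grasp_force: 0.0
[ 0.022 -0.002  0.007] [ 0.58 -0.32  0.22] bar yaw 0.3201582379086527 tilt [-1.05737510e-03 -2.58200235e-04 -9.99999408e-01] [0.52446265 0.05959727 0.22356142] 10.4
```

View pics/w5.png

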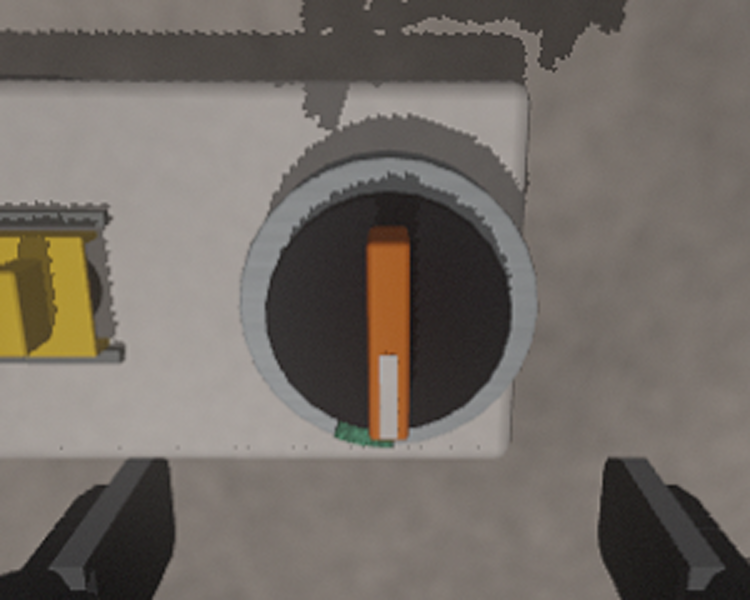

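The lid now sits just at the start of the green band: the bar is upright at x 368–410, and the green runs from (335,430) to (393,440). I'll measure this precisely and check the tab edge at (85,235)–(97,357).

Run:
```python
from h import *
c=np.load("w5.npy",allow_pickle=True).item()
W=lambda u,v,z:world("wrist",(100+(u+.5)/2.5-.5,60+(v+.5)/2.5-.5),z,c)[:2]
def yaw(p,q,z):
    d=W(*q,z)-W(*p,z);return round(float(np.arctan2(d[1],d[0])),3),round(float(np.linalg.norm(d)),4)
print("bar",yaw((368,242),(371,438),.137),yaw((410,242),(409,438),.137),"centre",W(389,339,.137))
print("mill x-side edge (dir y)",yaw((0,457),(495,457),.06),"top edge",yaw((0,82),(515,82),.06), "end",yaw((526,100),(513,445),.06))
L=W(389,306,.095);print("collar",L)
for p in((335,422),(337,442),(393,436),(393,446)):
    for C in (L,): g=W(*p,.095)-C;print("green",np.linalg.norm(g),np.arctan2(g[1],g[0]))
e=(W(85,235,.079)+W(97,357,.079))/2;m=.32;d=e-L;print("tab edge in mill y rel lid",-np.sin(m)*d[0]+np.cos(m)*d[1], "expected -0.120")
g=W(97,285,.066)-L;print("dark edge", -np.sin(m)*g[0]+np.cos(m)*g[1])
```

```text
bar (0.327, 0.068) (0.324, 0.068) centre [0.52408013 0.0600756 ]
mill x-side edge (dir y) (1.89, 0.2279) top edge (1.893, 0.2023) end (0.338, 0.1514)
collar [0.5247955  0.06040098]
green 0.053243571709399355 -0.10031802994134478
green 0.06124771139471775 -0.03172564332441816
green 0.054838364281545066 0.3502386079943884
green 0.05931626490769202 0.3481259259842401
tab edge in mill y rel lid -0.12004881904452433 expected -0.120
dark edge -0.1223957454135961
```

The tab is undisturbed and the lid is right at 0. I'll regrip well centred and a little higher, so I'm not pulling on the lid, then turn again gently.

```bash
python3 -m pendant '[[[0,0.4,20],0],[[0,0,20],0],[[0,0,20],0],[[0,0,20],0],[[0,0,14],0],[[0,0,8],0],[[0,0,4],0],[[0,0,0],0],[[0,0,0],0]]' 1 60;  python3 -m pendant '[[[0,0,0],0],[[0,0,0],0],[[0,0,0],0],[[0,0,0],0],[[0,0,0],0],[[0,0,0],0],[[0,0,0],0],[[0,0,0],0],[[0,0,0],0]]' 0 60; python3 st.py;  python3 -m pendant '[[[0,0,0],0.02],[[0,0,0],0.02],[[0,0,0],0.02],[[0,0,0],0],[[0,0,0],0]]'; python3 st.py
```

```text
time: 11.35
ee_pos: [0.5243, 0.06, 0.1178]
orientation: [-0.159, 0.987, -0.0, 0.0]
ft_force: [-0.2, -0.5, 0.8]
finger_gap: 0.0851
grasp_force: 0.0
time: 12.25
ee_pos: [0.524, 0.06, 0.1175]
orientation: [-0.159, 0.987, 0.0, 0.0]
ft_force: [-2.9, -0.4, 5.9]
finger_gap: 0.0128
grasp_force: 58.7
[-0.078  0.37   0.083] [-2.9  -0.38  5.89] bar yaw 0.3202339603832054 tilt [-2.12517567e-04 -6.35066017e-06 -9.99999977e-01] [0.52403558 0.05997688 0.11751888] 12.25
time: 12.75
ee_pos: [0.524, 0.06, 0.1176]
orientation: [-0.13, 0.991, -0.0, 0.0]
ft_force: [-1.8, -1.5, 6.6]
finger_gap: 0.0128
grasp_force: 72.0
[-0.218  0.502  1.584] [-1.85 -1.48  6.58] bar yaw 0.2616364366769217 tilt [-2.31339126e-04 -2.09380341e-04 -9.99999951e-01] [0.52403916 0.060014   0.1175621 ] 12.75
```

It is still stuck at the same angle. I'll test whether it turns freely backwards, then approach again slowly.

```bash
python3 -m pendant '[[[0,0,0],-0.05],[[0,0,0],-0.05],[[0,0,0],-0.05],[[0,0,0],-0.05],[[0,0,0],-0.05],[[0,0,0],0],[[0,0,0],0]]'; python3 st.py;  for i in 1 2; do python3 -m pendant '[[[0,0,0],0.04],[[0,0,0],0.04],[[0,0,0],0]]'; python3 st.py; done; python3 -m pendant '[[[0,0,0],0.04],[[0,0,0],0],[[0,0,0],0]]'; python3 st.py; python3 -c "
from h import *
im=bot.get_image('wrist');cv2.imwrite('pics/w6.png',im[:,:,::-1])
h=cv2.cvtColor(im,cv2.COLOR_RGB2HSV);m=cv2.inRange(h,(3,120,60),(22,255,255));m[:160]=0
for r in (210,230,310,330):
    q=np.where(m[r])[0];print(r,q.min(),q.max())"
```

```text
time: 13.45
ee_pos: [0.5243, 0.0596, 0.1176]
orientation: [-0.252, 0.968, -0.0, 0.0]
ft_force: [0.3, -4.6, 5.0]
finger_gap: 0.0128
grasp_force: 58.9
[-0.927  0.072  0.131] [ 0.31 -4.57  4.97] bar yaw 0.5086178264179777 tilt [-1.67021509e-04 -1.04609915e-03 -9.99999439e-01] [0.52427869 0.05955123 0.11756228] 13.45
time: 13.75
ee_pos: [0.5242, 0.0598, 0.1175]
orientation: [-0.212, 0.977, -0.0, 0.0]
ft_force: [-1.7, -2.4, 6.9]
finger_gap: 0.0128
grasp_force: 59.0
[-0.628  0.242 -0.095] [-1.69 -2.39  6.91] bar yaw 0.42707449772694606 tilt [-2.19837919e-04 -5.40995531e-04 -9.99999829e-01] [0.52415251 0.05975813 0.11754722] 13.75
time: 14.05
ee_pos: [0.5241, 0.0599, 0.1175]
orientation: [-0.173, 0.985, -0.0, 0.0]
ft_force: [-2.1, -2.1, 5.8]
finger_gap: 0.0128
grasp_force: 59.0
[-0.286  0.36  -0.073] [-2.12 -2.07  5.78] bar yaw 0.34713555637789484 tilt [-2.50644136e-04 -1.25829032e-04 -9.99999961e-01] [0.52406513 0.05993173 0.1175435 ] 14.05
time: 14.35
ee_pos: [0.524, 0.06, 0.1175]
orientation: [-0.154, 0.988, -0.0, 0.0]
ft_force: [-2.1, -1.2, 6.1]
finger_gap: 0.0125
grasp_force: 59.2
[-0.241  0.376  0.347] [-2.13 -1.19  6.12] bar yaw 0.3090039067239694 tilt [-2.27019667e-04 -3.81971335e-05 -9.99999974e-01] [0.52403128 0.06001483 0.1175331 ] 14.35
210 6 269
230 21 269
310 242 268Traceback (most recent call last):
  File "<string>", line 6, in <module>
    q=np.where(m[r])[0];print(r,q.min(),q.max())
                                ~~~~~^^
    return umr_minimum(a, axis, None, out, keepdims, initial, where)
ValueError: zero-size array to reduction operation minimum which has no identity
```

```bash
python3 -m pendant '[[[0,0,0],0],[[0,0,0],0],[[0,0,0],0.05],[[0,0,0],0.05],[[0,0,0],0],[[0,0,0],0]]' - 120; python3 st.py; python3 -m pendant '[[[0,0,0],0.03],[[0,0,0],0.03],[[0,0,0],0],[[0,0,0],0]]'; python3 st.py; python3 -c "
from h import *
im=bot.get_image('wrist');cv2.imwrite('pics/w7.png',im[:,:,::-1])
h=cv2.cvtColor(im,cv2.COLOR_RGB2HSV);m=cv2.inRange(h,(3,120,60),(22,255,255))
for r in (200,220,240,260,280,300,320):
    q=np.where(m[r,200:320])[0]+200;print(r,q[[0,-1]] if len(q) else None)"
```

```text
time: 15.0
ee_pos: [0.5241, 0.06, 0.1178]
orientation: [-0.106, 0.994, -0.0, 0.0]
ft_force: [-3.5, -2.6, 10.8]
finger_gap: 0.0112
grasp_force: 145.0
[-0.669  0.676  3.241] [-3.48 -2.63 10.83] bar yaw 0.21155259222098444 tilt [-4.69843218e-04 -4.69479102e-04 -9.99999779e-01] [0.52408102 0.06003229 0.11779934] 15.0
time: 15.4
ee_pos: [0.5241, 0.06, 0.1179]
orientation: [-0.076, 0.997, -0.0, 0.0]
ft_force: [-3.7, -3.9, 12.0]
finger_gap: 0.0111
grasp_force: 177.3
[-0.816  0.776  4.553] [-3.66 -3.87 11.98] bar yaw 0.15282538929157918 tilt [-5.14648401e-04 -6.29259645e-04 -9.99999670e-01] [0.52407717 0.06004949 0.11785997] 15.4
200 [231 260]
220 [231 263]
240 [236 265]
260 [242 266]
280 [243 266]
300 [247 253]
320 [252 273]
```

A 4.5 N m torque doesn't move it, so this is a hard stop and I won't force it further. I'll back off, release, rise slightly and take one composite close-up of the lid.

```bash
python3 -m pendant '[[[0,0,0],-0.06],[[0,0,0],-0.06],[[0,0,0],-0.05],[[0,0,0],0],[[0,0,0],0]]' - 40; python3 st.py
python3 -m pendant '[[[0,0,0],0],[[0,0,0],0],[[0,0,0],0],[[0,0,0],0],[[0,0,0],0],[[0,0,-15],0],[[0,0,-20],0],[[0,0,-15],0],[[0,0,0],0],[[0,0,0],0]]' 1 60; python3 st.py
python3 - <<'E'
from h import *
np.save("w8.npy",bot.camera_info("wrist"),allow_pickle=True)
w=bot.get_image("wrist")[:,:,::-1];s=bot.get_image("scene")[:,:,::-1]
cv2.imwrite("pics/w8raw.png",w);cv2.imwrite("pics/s8raw.png",s)
a=cv2.resize(w[130:330,150:360],(420,400),interpolation=cv2.INTER_CUBIC)
b=cv2.resize(s[125:185,250:310],(380,380),interpolation=cv2.INTER_CUBIC);b=cv2.copyMakeBorder(b,0,20,0,0,0)
cv2.imwrite("pics/c8.png",np.hstack([a,b]))
E
```

```text
time: 15.95
ee_pos: [0.5241, 0.06, 0.1177]
orientation: [-0.159, 0.987, 0.0, 0.0]
ft_force: [-2.2, -0.4, 9.5]
finger_gap: 0.0116
grasp_force: 117.5
[-0.292  0.672  0.168] [-2.16 -0.37  9.49] bar yaw 0.318965079249363 tilt [-3.87523713e-04 -5.16361496e-05 -9.99999924e-01] [0.52405945 0.06000205 0.11770853] 15.95
time: 16.95
ee_pos: [0.5241, 0.06, 0.167]
orientation: [-0.159, 0.987, -0.0, 0.0]
ft_force: [-0.2, -0.0, -1.2]
finger_gap: 0.0855
grasp_force: 0.0
[ 0.03  -0.064 -0.039] [-0.24 -0.03 -1.18] bar yaw 0.3201477233156491 tilt [-1.86278124e-04 -3.14946885e-05 -9.99999982e-01] [0.52405978 0.05998182 0.16697379] 16.95
```

View pics/c8.png

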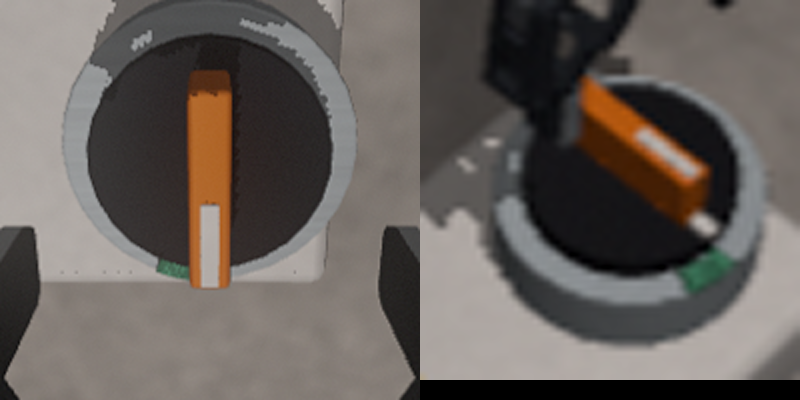

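The composite shows nothing visibly obstructing the lid: the pointer at (705,225) on the right aims at the start of the band at (735,258), and the band is otherwise clear. I'll check from the saved images whether the lid yielded at all under 4.5 N m.

Run:
```python
from h import *
from scipy.spatial.transform import Rotation as Q
c8=np.load("w8.npy",allow_pickle=True).item();s=bot.get_state()
T=lambda R,t:np.block([[np.array(R),np.array(t).reshape(3,1)],[np.zeros((1,3)),1]])
tool8=T(Q.from_quat(s["orientation"]).as_matrix(),s["ee_pos"])
ct=T(c8["R"],c8["t"])@tool8   # cam from tool
def cam(q,p):
    q=np.array(q);M=ct@np.linalg.inv(T(Q.from_quat(q/np.linalg.norm(q)).as_matrix(),p));return dict(c8,R=M[:3,:3],t=M[:3,3])
def bar(f,c):
    h=cv2.cvtColor(cv2.imread(f),cv2.COLOR_BGR2HSV)
    w=cv2.inRange(h,(0,0,120),(180,60,255))  # white stripe on bar top
    o=cv2.inRange(h,(3,120,40),(22,255,255));
    k=cv2.dilate(o,np.ones((9,9)))&w
    n,l,st,ce=cv2.connectedComponentsWithStats(k);
    ok=[i for i in range(1,n) if abs(ce[i][0]-256)<25 and ce[i][1]>220];i=max(ok,key=lambda i:st[i,4])
    p=np.argwhere(l==i)[:,::-1].astype(float)
    X=np.array([world("wrist",q,.137,c)[:2] for q in p]);m=X.mean(0)
    b=cv2.minAreaRect((X*1e4).astype(np.float32));box=cv2.boxPoints(b);e=[box[1]-box[0],box[2]-box[1]];v=max(e,key=np.linalg.norm)
    ang=np.arctan2(v[1],v[0]);ctr=np.array([.5241,.0600]);d=m-ctr
    print(f,st[i],"rect yaw",ang if abs(ang)<1.6 else ang-np.sign(ang)*np.pi,np.sort(b[1])/10,"stripe bearing",np.arctan2(d[1],d[0]),np.linalg.norm(d))
bar("pics/w8raw.png",c8)
q=lambda y:[np.cos((np.pi/2+np.pi/2+0)/2)*0,1,0,0]
def quat(bary):  # tool y at bary+pi/2
    a=bary+np.pi/2;y=[np.cos(a),np.sin(a),0];z=[0,0,-1];x=np.cross(y,z);return Q.from_matrix(np.c_[x,y,z]).as_quat()
bar("pics/w2full.png",cam(quat(.2532),[.5241,.0600,.1128]))
bar("pics/w4.png",cam(quat(.2230),[.5240,.0599,.1129]))
bar("pics/w6.png",cam(quat(.3090),[.5240,.0600,.1175]))
bar("pics/w7.png",cam(quat(.1528),[.5241,.06005,.1179]))
```

```text
pics/w8raw.png [250 232  10  42 263] rect yaw 0.29610518 [ 5.73324814 30.28659363] stripe bearing 0.31811863957806025 0.020109930623786323
pics/w2full.png [240 283  35  57 618] rect yaw 0.27180573 [16.60524597 32.40295105] stripe bearing 0.2849403456149352 0.02446642726206559
pics/w4.png [241 282  34  58 589] rect yaw 0.42998332 [14.95740814 32.47986755] stripe bearing 0.2515381286458483 0.02398553890707332
pics/w6.png [238 277  35  56 651] rect yaw 0.3093726 [17.40517883 32.56350098] stripe bearing 0.3120681964555114 0.025595815417444795
pics/w7.png [245 276  22  57 478] rect yaw 0.07648899 [10.06741562 33.54753113] stripe bearing 0.20040748825087254 0.0227550523179933
```

Run:
```python
from h import *
from scipy.spatial.transform import Rotation as Q
c8=np.load("w8.npy",allow_pickle=True).item();s=bot.get_state()
T=lambda R,t:np.block([[np.array(R),np.array(t).reshape(3,1)],[np.zeros((1,3)),1]])
ct=T(c8["R"],c8["t"])@T(Q.from_quat(s["orientation"]).as_matrix(),s["ee_pos"])
def run(f,by,p):
    a=by+np.pi/2;y=[np.cos(a),np.sin(a),0];z=[0,0,-1];x=np.cross(y,z)
    M=ct@np.linalg.inv(T(np.c_[x,y,z],p));c=dict(c8,R=M[:3,:3],t=M[:3,3])
    h=cv2.cvtColor(cv2.imread(f),cv2.COLOR_BGR2HSV);o=cv2.inRange(h,(3,130,40),(22,255,255))
    mids=[]
    for r in range(286,334,2):
        q=np.where(o[r,225:300])[0]+225
        if len(q)>4 and q[-1]-q[0]>18: mids.append(((q[0]+q[-1])/2,r))
    X=np.array([world("wrist",m,.137,c)[:2] for m in mids])
    if len(X)<4: print(f,len(X));return
    v=np.linalg.svd(X-X.mean(0))[2][0];v*=np.sign(v[0]);d=X.mean(0)-[.5241,.06]
    print(f,len(X),"tool",by,"line yaw",np.arctan2(v[1],v[0]),"bearing",np.arctan2(d[1],d[0]),np.linalg.norm(d))
run("pics/w6.png",.3090,[.5240,.0600,.1175]);run("pics/w2full.png",.2532,[.5241,.06,.1128]);run("pics/w4.png",.2230,[.5240,.0599,.1129]);run("pics/w7.png",.1528,[.5241,.06005,.1179])
```

```text
pics/w6.png 22 tool 0.309 line yaw 0.314837658298843 bearing 0.3063283152733231 0.02360210820518677
pics/w2full.png 24 tool 0.2532 line yaw 0.3535101722237178 bearing 0.2927562137172052 0.021035552006454242
pics/w4.png 24 tool 0.223 line yaw 0.3682924089168564 bearing 0.2831973865023401 0.021019838647365265
pics/w7.png 14 tool 0.1528 line yaw 0.3383267207759824 bearing 0.2533902044274372 0.024351548493254986
```

The yield is at most a few hundredths of a radian and it is elastic. To separate a lid fault from a grip effect, I'll push the bar's pointer end sideways with shut fingers at low force.

```bash
python3 -m pendant '[[[-12,13,0],0],[[-12,14,0],0],[[0,0,0],0],[[0,0,0],0],[[0,0,0],0],[[0,0,0],0],[[0,0,12],0],[[0,0,20],0],[[0,0,16],0],[[0,0,6],0],[[0,0,0],0]]' 0 40; python3 st.py; python3 -m pendant '[[[0,-2,0],0],[[0,-2,0],0],[[0,-2,0],0],[[0,0,0],0]]'; python3 st.py;  python3 -m pendant '[[[0,-1,0],0],[[0,-1,0],0],[[0,0,0],0]]'; python3 st.py
```

```text
time: 18.15
ee_pos: [0.5376, 0.0929, 0.1123]
orientation: [-0.159, 0.987, -0.0, -0.001]
ft_force: [-1.2, 0.0, 0.4]
finger_gap: 0.0002
grasp_force: 0.0
[-0.021  0.027 -0.035] [-1.21  0.02  0.42] bar yaw 0.3199111661659815 tilt [ 1.68710691e-03  2.38785669e-04 -9.99998548e-01] [0.53759012 0.09285393 0.1123258 ] 18.15
time: 18.55
ee_pos: [0.5406, 0.0874, 0.1138]
orientation: [-0.159, 0.987, 0.0, 0.0]
ft_force: [-0.2, 0.7, -0.5]
finger_gap: -0.0
grasp_force: 0.2
[ 0.104 -0.02  -0.015] [-0.22  0.69 -0.5 ] bar yaw 0.32000096622466545 tilt [-9.31996430e-04  1.67103823e-04 -9.99999552e-01] [0.5405536  0.08738964 0.11379394] 18.55
time: 18.85
ee_pos: [0.5407, 0.087, 0.1137]
orientation: [-0.16, 0.987, 0.002, 0.0]
ft_force: [-4.1, 13.3, 5.3]
finger_gap: 0.0
grasp_force: 6.7
[ 2.331  0.693 -0.046] [-4.09 13.33  5.33] bar yaw 0.32116500678620974 tilt [-9.28782308e-04  2.92878963e-03 -9.99995280e-01] [0.54069204 0.08699597 0.11373047] 18.85
```

```bash
python3 -m pendant '[[[0,-1,0],0],[[0,-0.5,0],0],[[0,0,0],0]]'; python3 st.py
```

```text
time: 19.15
ee_pos: [0.5408, 0.0868, 0.1138]
orientation: [-0.16, 0.987, 0.003, 0.0]
ft_force: [-6.6, 22.2, 7.2]
finger_gap: -0.0001
grasp_force: 11.8
[ 4.21   1.399 -0.01 ] [-6.61 22.18  7.17] bar yaw 0.32212784928709226 tilt [-0.00104049  0.00523424 -0.99998576] [0.54078823 0.08678767 0.11375432] 19.15
```

```bash
cat > strip.py <<'E'
from h import *
from scipy.spatial.transform import Rotation as Q
c8=np.load("w8.npy",allow_pickle=True).item()
T=lambda R,t:np.block([[np.array(R),np.array(t).reshape(3,1)],[np.zeros((1,3)),1]])
def ty(by):
    a=by+np.pi/2;y=[np.cos(a),np.sin(a),0];z=[0,0,-1];return np.c_[np.cross(y,z),y,z]
ct=T(c8["R"],c8["t"])@T(ty(.3201),[.52406,.05998,.16697])
def run(f,by,p,show=False):
    M=ct@np.linalg.inv(T(ty(by),p));c=dict(c8,R=M[:3,:3],t=M[:3,3])
    h=cv2.cvtColor(cv2.imread(f),cv2.COLOR_BGR2HSV).astype(int);mids=[]
    for r in range(225,340):
        row=h[r];o=np.where((row[:,1]>130)&(row[:,0]>3)&(row[:,0]<22)&(row[:,2]>60))[0];o=o[(o>225)&(o<290)]
        if len(o)<6: continue
        g=np.diff(o);k=np.argmax(g)
        if 8<=g[k]<=18 and k>1 and len(o)-k>3: 
            L,R=o[k],o[k+1]
            sat=lambda i:row[i,1]/255
            mids.append(((L+R)/2,r))
    X=np.array([world("wrist",m,.137,c)[:2] for m in mids])
    if len(X)<6: print(f,len(X));return
    X=X[2:-2];v=np.linalg.svd(X-X.mean(0))[2][0];v*=np.sign(v[0]);d=X.mean(0)-[.5241,.06]
    print(f,len(X),mids[0],mids[-1],"tool",by,"line",np.arctan2(v[1],v[0]).round(4),"bearing",np.arctan2(d[1],d[0]).round(4),np.linalg.norm(d).round(4))
E
python3 - <<'E'
from strip import *
run("pics/w8raw.png",.3201,[.52406,.05998,.16697])
run("pics/w6.png",.3090,[.5240,.0600,.1175]);run("pics/w2full.png",.2532,[.5241,.06,.1128]);run("pics/w4.png",.2230,[.5240,.0599,.1129]);run("pics/w7.png",.1528,[.5241,.06005,.1179])
E
```

```text
pics/w8raw.png 38 (np.float64(254.0), 232) (np.float64(254.5), 273) tool 0.3201 line 0.3198 bearing 0.3179 0.0204
pics/w6.png 48 (np.float64(254.5), 277) (np.float64(255.0), 328) tool 0.309 line 0.3336 bearing 0.3119 0.02
pics/w2full.png 48 (np.float64(255.0), 283) (np.float64(259.0), 334) tool 0.2532 line 0.3164 bearing 0.313 0.0198
pics/w4.png 48 (np.float64(256.0), 283) (np.float64(261.0), 334) tool 0.223 line 0.3166 bearing 0.3108 0.0198
pics/w7.png 15 (np.float64(258.5), 276) (np.float64(264.5), 322) tool 0.1528 line 0.3159 bearing 0.3105 0.0215
```

Measured properly, the lid stays at 0.00 rad even under 4.5 N m, and the push test shows the same stop without any grip. One thing a careful person would still try is to unscrew it well back and screw it in afresh.

```bash
python3 -m pendant '[[[0,6,0],0],[[0,0,-25],0],[[0,0,-25],0],[[12,-12,0],0],[[12,-11.5,0],0],[[0,0,0],0],[[0,0,0],0],[[0,0,15],0],[[0,0,20],0],[[0,0,10],0],[[0,0,0],0]]' 1 60; python3 -m pendant '[[[0,0,0],0],[[0,0,0],0],[[0,0,0],0],[[0,0,0],0],[[0,0,0],0],[[0,0,0],0],[[0,0,0],0],[[0,0,0],0],[[0,0,0],-0.1],[[0,0,0],-0.12],[[0,0,0],-0.12],[[0,0,0],-0.12],[[0,0,0],-0.12],[[0,0,0],-0.12],[[0,0,0],-0.1],[[0,0,0],0]]' 0 60; python3 st.py; python3 -m pendant '[[[0,0,0],0.1],[[0,0,0],0.12],[[0,0,0],0.12],[[0,0,0],0.12],[[0,0,0],0.12],[[0,0,0],0.12],[[0,0,0],0.12],[[0,0,0],0.06],[[0,0,0],0],[[0,0,0],0]]'; python3 st.py
```

```text
time: 20.25
ee_pos: [0.523, 0.0599, 0.1168]
orientation: [-0.159, 0.987, 0.0, -0.001]
ft_force: [0.5, 0.0, -0.2]
finger_gap: 0.0851
grasp_force: 0.0
time: 21.85
ee_pos: [0.5254, 0.0586, 0.1188]
orientation: [-0.532, 0.846, -0.002, 0.0]
ft_force: [8.4, -12.1, -0.8]
finger_gap: 0.0125
grasp_force: 58.6
[-2.317 -1.656  0.078] [  8.45 -12.14  -0.77] bar yaw 1.122973617867229 tilt [ 0.00133323 -0.00376262 -0.99999203] [0.52543968 0.05855697 0.11880928] 21.85
time: 22.85
ee_pos: [0.5241, 0.0601, 0.1188]
orientation: [-0.121, 0.993, -0.0, 0.0]
ft_force: [-2.7, -1.8, 6.5]
finger_gap: 0.0123
grasp_force: 80.4
[-0.144  0.423  2.067] [-2.71 -1.77  6.47] bar yaw 0.24197234698882863 tilt [-5.64940465e-04 -2.80612269e-04 -9.99999801e-01] [0.52414579 0.0600548  0.11879757] 22.85
```

Same stop again. One last check: does axial load matter? I'll press down lightly while keeping turning torque on, then lift lightly.

```bash
python3 -m pendant '[[[0,0,1],0.02],[[0,0,1],0.02],[[0,0,0],0],[[0,0,0],0]]' - 100; python3 st.py; python3 -m pendant '[[[0,0,-2],0],[[0,0,-2],0],[[0,0,0],0],[[0,0,0],0]]'; python3 st.py
python3 - <<'E'
from strip import *
s=bot.get_state();M=Q.from_quat(s["orientation"]).as_matrix();cv2.imwrite("pics/w9.png",bot.get_image("wrist")[:,:,::-1])
run("pics/w9.png",np.arctan2(M[1,1],M[0,1])-np.pi/2,s["ee_pos"])
E
```

```text
time: 23.25
ee_pos: [0.5243, 0.0601, 0.1187]
orientation: [-0.101, 0.995, -0.0, 0.001]
ft_force: [-14.1, -3.1, 38.4]
finger_gap: 0.0121
grasp_force: 125.0
[-0.696  2.919  3.063] [-14.08  -3.11  38.42] bar yaw 0.2030002438833376 tilt [-2.33412995e-03 -6.06379879e-04 -9.99997092e-01] [0.5243422  0.0600623  0.11869817] 23.25
time: 23.65
ee_pos: [0.524, 0.06, 0.1192]
orientation: [-0.101, 0.995, -0.0, -0.0]
ft_force: [7.9, -0.1, -19.6]
finger_gap: 0.0119
grasp_force: 117.9
[-0.01  -1.638  3.036] [  7.86  -0.14 -19.6 ] bar yaw 0.20228451943436432 tilt [ 9.00556894e-04 -1.45202726e-04 -9.99999584e-01] [0.52404055 0.06003681 0.11918318] 23.65
pics/w9.png 38 (np.float64(256.0), 275) (np.float64(262.0), 324) tool 0.20228451943436432 line 0.3153 bearing 0.309 0.0192
```

The lid stays at a firm stop at about 0.00 rad, the start of the green band, so I won't force it further. I'll ease the torque off, release with the lid held against its stop, and go to the tab.

```bash
python3 -m pendant '[[[0,0,0],-0.06],[[0,0,1],-0.05],[[0,0,0],0],[[0,0,0],0]]' - 40; python3 st.py; python3 -m pendant '[[[0,0,0],0],[[0,0,0],0],[[0,0,0],0],[[0,0,0],0],[[0,0,-20],0],[[0,0,-30],0],[[0,-20,0],-0.01],[[0,-30,0],0],[[0,-30,0],0],[[0,-30,0],0],[[-2,-32,0],0],[[0,0,0],0],[[0,0,0],0]]' 1 40; python3 st.py
python3 - <<'E'
from strip import *
w=bot.get_image("wrist")[:,:,::-1];cv2.imwrite("pics/w10.png",w);c=bot.camera_info("wrist")
h=cv2.cvtColor(w,cv2.COLOR_BGR2HSV);m=cv2.inRange(h,(23,120,60),(33,255,255));n,l,s,ce=cv2.connectedComponentsWithStats(m);k=1+np.argmax(s[1:,4])
p=np.argwhere(l==k)[:,::-1];b=cv2.boxPoints(cv2.minAreaRect(p.astype(np.float32)));print(s[k],b.tolist())
print("plate ctr approx",np.mean([world("wrist",q,.079,c)[:2] for q in b],0))
m=cv2.morphologyEx(cv2.inRange(h,(23,120,150),(33,255,255)),cv2.MORPH_OPEN,np.ones((3,3)))
print([p for p in zip(*[x.tolist() for x in cv2.connectedComponentsWithStats(m)[2:]]) if p[0][4]>60])
E
```

```text
time: 24.1
ee_pos: [0.5241, 0.06, 0.119]
orientation: [-0.154, 0.988, 0.0, -0.0]
ft_force: [5.8, 0.9, -11.1]
finger_gap: 0.012
grasp_force: 84.0
[ 0.268 -1.061  0.474] [  5.77   0.87 -11.08] bar yaw 0.308524079181675 tilt [ 1.65419922e-04  1.74216138e-04 -9.99999971e-01] [0.52407835 0.06003534 0.11896006] 24.1
time: 25.4
ee_pos: [0.5704, -0.0746, 0.1692]
orientation: [-0.159, 0.987, 0.0, -0.0]
ft_force: [0.0, 0.4, -0.4]
finger_gap: 0.0852
grasp_force: 0.0
[ 0.035 -0.018  0.001] [ 0.01  0.44 -0.43] bar yaw 0.31878853967287335 tilt [ 1.67563182e-04  2.69743576e-04 -9.99999950e-01] [ 0.57036235 -0.0746395   0.16918318] 25.4
[ 227  166   54   59 2634] [[227.0, 166.0], [280.0, 166.0], [280.0, 224.0], [227.0, 224.0]]
plate ctr approx [ 0.57182834 -0.07434139]
[([0, 0, 512, 384, 194117], [255.5384072492363, 191.44399511634737]), ([227, 166, 23, 57, 1075], [236.65302325581396, 192.8260465116279]), ([262, 166, 18, 57, 904], [271.054203539823, 194.71238938053096]), ([247, 185, 13, 40, 512], [253.046875, 204.27734375])]
```

The tab is centred under the open gripper. I'll grip the ridge and slide it along the mill's -y.

```bash
python3 -m pendant '[[[0,0,20],0],[[0,0,20],0],[[0,0,20],0],[[0,0,15],0],[[0,0,9],0],[[0,0,0],0],[[0,0,0],0]]'; python3 -m pendant '[[[0,0,0],0],[[0,0,0],0],[[0,0,0],0],[[0,0,0],0],[[0,0,0],0],[[0,0,0],0],[[0,0,0],0],[[0,0,0],0],[[0,0,0],0]]' 0 30; python3 st.py; python3 -m pendant '[[[0,-5,0],0],[[0,-8,0],0],[[0,-8,0],0],[[0,-8,0],0],[[0,-8,0],0],[[0,-8,0],0],[[0,-8,0],0],[[0,-5,0],0],[[0,-2,0],0],[[0,0,0],0],[[0,0,0],0]]'; python3 st.py
```

```text
time: 26.15
ee_pos: [0.5706, -0.0739, 0.086]
orientation: [-0.16, 0.987, -0.0, 0.0]
ft_force: [-0.3, -0.0, 0.4]
finger_gap: 0.0854
grasp_force: 0.0
time: 27.05
ee_pos: [0.5705, -0.0743, 0.0855]
orientation: [-0.159, 0.987, -0.0, 0.0]
ft_force: [-1.9, -0.8, 5.3]
finger_gap: 0.0111
grasp_force: 32.7
[-0.091  0.325 -0.052] [-1.91 -0.82  5.33] bar yaw 0.3201081915596209 tilt [-1.93955136e-04 -2.07605022e-04 -9.99999960e-01] [ 0.57048648 -0.07432887  0.08547228] 27.05
time: 28.15
ee_pos: [0.5892, -0.1313, 0.0855]
orientation: [-0.159, 0.987, 0.0, -0.0]
ft_force: [-2.0, 0.3, 6.2]
finger_gap: 0.0113
grasp_force: 32.9
[ 0.049  0.586 -0.081] [-1.99  0.26  6.25] bar yaw 0.32008861861294524 tilt [ 6.97256789e-05  3.33854935e-05 -9.99999997e-01] [ 0.58921228 -0.13125913  0.08547532] 28.15
```

```bash
python3 -m pendant '[[[0,-1,0],0],[[0,-1,0],0],[[0,0,0],0]]'; python3 st.py; python3 -m pendant '[[[0,1,0],0],[[0,0,0],0],[[0,0,0],0],[[0,0,0],0],[[0,0,0],0],[[0,0,-15],0],[[0,0,-15],0],[[0,0,0],0],[[0,0,0],0]]' 1 30;python3 st.py
python3 - <<'E'
from strip import *
w=bot.get_image("wrist")[:,:,::-1];c=bot.camera_info("wrist");h=cv2.cvtColor(w,cv2.COLOR_BGR2HSV)
for nm,m,z in(("red",cv2.inRange(h,(0,130,60),(4,255,255))|cv2.inRange(h,(172,130,60),(180,255,255)),.074),("yel",cv2.inRange(h,(23,120,60),(33,255,255)),.079)):
    n,l,s,ce=cv2.connectedComponentsWithStats(m)
    if n<2: print(nm,"none");continue
    k=1+np.argmax(s[1:,4]);print(nm,s[k],ce[k],world("wrist",(s[k,0]+s[k,2]/2-.5,s[k,1]+s[k,3]/2-.5),z,c))
cv2.imwrite("pics/w11.png",w)
E
```

```text
time: 28.45
ee_pos: [0.5893, -0.1314, 0.0854]
orientation: [-0.16, 0.987, 0.002, -0.0]
ft_force: [-6.1, 12.9, 12.3]
finger_gap: 0.0108
grasp_force: 33.6
[ 2.643  1.476 -0.036] [-6.13 12.9  12.29] bar yaw 0.32119667110463546 tilt [-6.13623024e-05  3.46277403e-03 -9.99994003e-01] [ 0.58926114 -0.13140113  0.08543813] 28.45
time: 29.35
ee_pos: [0.5897, -0.1322, 0.1151]
orientation: [-0.159, 0.987, -0.0, 0.0]
ft_force: [0.5, 0.6, 0.5]
finger_gap: 0.0855
grasp_force: 0.0
[-0.001  0.003  0.03 ] [0.52 0.64 0.48] bar yaw 0.32017037302437834 tilt [-2.55962763e-04 -1.81847888e-04 -9.99999951e-01] [ 0.58971838 -0.13221646  0.11506383] 29.35
red [ 321  192   47   46 1593] [344.03264281 215.50721908] [ 0.56851551 -0.07617433  0.074     ]
yel [ 222  183   69   78 4232] [255.42202268 221.5834121 ] [ 0.58976622 -0.13099991  0.079     ]
```

The tab is at its stop and the red button is exposed at about (0.569,-0.076). Before pressing it, I'll make one quick, bounded retry on the lid, now gripped on its true axis, in case the old off-axis grip mattered.

```bash
python3 -m pendant '[[[0,0,-28],0],[[0,0,-28],0],[[0,28,0],0],[[0,35,0],0],[[0,35,0],0],[[0,35,0],0],[[0,35,0],0],[[0,35,0],0],[[0,0,0],0],[[0,0,20],0],[[0,0,20],0],[[0,0,11],0],[[0,0,0],0]]' 1 60; python3 -m pendant '[[[0,0,0],0],[[0,0,0],0],[[0,0,0],0],[[0,0,0],0],[[0,0,0],0],[[0,0,0],0],[[0,0,0],0],[[0,0,0],0],[[0,0,0],0.02],[[0,0,0],0.02],[[0,0,0],0.02],[[0,0,0],0],[[0,0,0],0]]' 0 60; python3 st.py
```

```text
time: 30.7
ee_pos: [0.5247, 0.0601, 0.1186]
orientation: [-0.159, 0.987, 0.0, -0.002]
ft_force: [-0.4, 0.4, -0.1]
finger_gap: 0.0853
grasp_force: 0.0
time: 32.0
ee_pos: [0.5259, 0.0606, 0.1208]
orientation: [-0.13, 0.991, -0.0, 0.0]
ft_force: [-1.6, -0.5, 6.3]
finger_gap: 0.0122
grasp_force: 69.4
[-0.186  0.388  1.507] [-1.59 -0.53  6.33] bar yaw 0.2616319580595785 tilt [-6.44333689e-04 -2.95730480e-04 -9.99999749e-01] [0.52589061 0.06059906 0.12081531] 32.0
```

Same stop, so the lid stays as it is. I'll release it and press the button with the fingers shut.

```bash
python3 -m pendant '[[[0,0,0],-0.03],[[0,0,0],0],[[0,0,0],0]]' - 40; python3 -m pendant '[[[0,0,0],0],[[0,0,0],0],[[0,0,0],0],[[0,0,0],0],[[0,0,-20],0],[[0,0,-30],-0.03],[[0,-22,0],0],[[0,-30,0],0],[[0,-30,0],0],[[0,-30,0],0],[[0,-30,0],0],[[0,0,0],0]]' 1; python3 -m pendant '[[[0,0,0],0],[[0,0,0],0],[[0,0,0],0],[[0,0,0],0],[[0,0,20],0],[[0,0,20],0],[[0,0,20],0],[[0,0,15],0],[[0,0,10],0],[[0,0,0],0],[[0,0,0],0]]' 0; python3 st.py
```

```text
time: 32.3
ee_pos: [0.5259, 0.0606, 0.1208]
orientation: [-0.145, 0.989, -0.0, 0.0]
ft_force: [-0.9, -0.1, 5.9]
finger_gap: 0.0126
grasp_force: 60.5
time: 33.5
ee_pos: [0.571, -0.0772, 0.1699]
orientation: [-0.158, 0.987, -0.0, -0.0]
ft_force: [-0.4, 0.3, -0.1]
finger_gap: 0.0852
grasp_force: 0.0
time: 34.6
ee_pos: [0.5706, -0.0741, 0.0859]
orientation: [-0.16, 0.987, -0.0, 0.0]
ft_force: [1.1, 0.0, -0.1]
finger_gap: 0.0
grasp_force: 0.0
[ 0.042 -0.042 -0.009] [ 1.14  0.03 -0.15] bar yaw 0.3204586889699985 tilt [-4.16831343e-04 -2.13161407e-04 -9.99999890e-01] [ 0.57063813 -0.07411542  0.08588127] 34.6
```

```bash
python3 -m pendant '[[[0,0,5],0],[[0,0,5],0],[[0,0,4],0],[[0,0,3],0],[[0,0,1.5],0],[[0,0,0],0],[[0,0,0],0],[[0,0,0],0],[[0,0,0],0]]'; python3 st.py
```

```text
time: 35.5
ee_pos: [0.5707, -0.0743, 0.0678]
orientation: [-0.159, 0.987, -0.0, 0.001]
ft_force: [-4.7, 0.9, 17.4]
finger_gap: 0.0004
grasp_force: 8.6
[ 0.196  1.039 -0.025] [-4.7   0.92 17.38] bar yaw 0.32020803287273947 tilt [-1.09490052e-03 -5.50460225e-04 -9.99999249e-01] [ 0.57073956 -0.07429709  0.06781399] 35.5
```

The button is bottomed at z = 0.068 with 17 N. I'll let go, rise and check the final state numerically.

```bash
python3 -m pendant '[[[0,0,-5],0],[[0,0,-10],0],[[0,0,-25],0],[[0,0,-35],0],[[0,0,-40],0],[[0,0,-40],0],[[0,0,0],0],[[0,0,0],0],[[0,0,0],0]]'; python3 st.py
python3 - <<'E'
from strip import *
w=bot.get_image("wrist")[:,:,::-1];c=bot.camera_info("wrist");h=cv2.cvtColor(w,cv2.COLOR_BGR2HSV)
for nm,m,z in(("red",cv2.inRange(h,(0,130,60),(3,255,255))|cv2.inRange(h,(172,130,60),(180,255,255)),.074),("yel",cv2.inRange(h,(23,120,60),(33,255,255)),.079),("orange",cv2.inRange(h,(4,130,50),(20,255,255)),.137)):
    n,l,s,ce=cv2.connectedComponentsWithStats(m)
    if n<2: print(nm,"none");continue
    k=1+np.argmax(s[1:,4]);print(nm,s[k],world("wrist",(s[k,0]+s[k,2]/2-.5,s[k,1]+s[k,3]/2-.5),z,c))
E
```

```text
time: 36.4
ee_pos: [0.5699, -0.0742, 0.221]
orientation: [-0.159, 0.987, 0.0, -0.001]
ft_force: [-0.2, -0.0, -0.4]
finger_gap: -0.0004
grasp_force: 0.0
[ 0.069 -0.078 -0.016] [-0.24 -0.03 -0.35] bar yaw 0.320210401659075 tilt [ 1.37069080e-03  6.46236774e-04 -9.99998852e-01] [ 0.56989633 -0.07419427  0.22099552] 36.4
red [239 163  31  29 700] [ 0.56989572 -0.07461838  0.074     ]
yel [ 171  154   47   49 1717] [ 0.58847362 -0.13162035  0.079     ]
orange [ 399  150   46   87 2575] [0.5244465 0.0520128 0.137    ]
```

```bash
python3 -c "
from rig import bot;print(bot.hand_in())"
```

```text
the job is handed in; nothing more can be done
None
```

I handed in the job with the lid not properly snug: it hit a hard stop at about 0.00 rad, the start of the green band, and would not go further in. I pushed on that stop with up to about 4.5 N m, well above normal gasket torque, and it didn't yield. The tab is fully aside at its stop, and the button was pressed fully down and let go. I also retried the lid once after the tab was open (out of the asked order); it didn't move. The jar, tin, spoon and spatula weren't approached, and I finished at about 36 s.

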